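# Unlock the roller guard of a cementing machine with its interlock key

## Task

The cementing machine is switched off and its interlock key stands free in the isolator switch. Draw the key out, push it fully home in the guard lock on the machine's deck (the worn slot down inside may rest well off its mark, so feel for it gently and do not force it), turn it clockwise to the open mark to draw the bolt, then slide the roller guard fully open. Leave the key home and turned in the lock, and leave the other things on the bench where they are.

Things in the scene. Friction and masses are not known exactly. Their poses are not given: they have to be found in the camera images.
- key_bow (a point): Centre of the upright steel bow (grip) of the interlock key: a plate 38 mm along x, 10 thick along y (grip it across this), 30 tall along z. z points up, away from the tip. Below it: shank 12 mm dia., 11 long; flange 31 mm dia., 3 thick; nose 25 mm dia., 20 long; tang, see key_tip. The key is 74 mm tall, about 120 g, the same turned half round about z. It starts upright in the isolator.
- key_tip (a point): End of the key's flat tang, on the key's axis, 59 mm below key_bow; same axes. The tang is 22 mm wide along x, 6.2 mm thick along y and 10 mm long, below the nose.
- isolator: Grey isolator switch box fixed to the bench, 100 x 120 x 73 mm, with a round aluminium key entry, 64 mm dia., on top (its top at 101 mm). Origin: centre of its underside. The key starts in this entry, its x along the isolator's x, and draws straight up; after 30 mm it is clear.
- lock_mouth (a point): Centre of the guard lock's key entry, at the top of its round aluminium turret (64 mm dia., 28 mm above the lock's square base), 165 mm above the bench. z is up, x the direction of the closed mark. A bore 26.6 mm dia. with a 3 mm chamfer at its mouth goes 16 mm down to the rotor's face (lock_face). With the key home its tip is 26 mm below this point; a tang that has not found the slot stops at 16 mm.
- lock_face (a point): Centre of the flat brass rotor face at the foot of the bore, 16 mm below lock_mouth; same axes (it does not turn with the rotor). In the face is a slot 23.6 x 7.6 mm, 12 mm deep, for the tang. With the lock shut the slot's length lies anywhere within 0.55 rad either way of x; the rotor is stiff (0.08 N m) and stays there under a light touch. The key's nose rests on this face when home.
- lock: The guard lock, fixed to the machine; origin at the centre of its underside, 45 mm below lock_mouth; same axes. The homed key turns the rotor clockwise, seen from above, to the open mark, where the key's x lies 1.0 rad clockwise of the lock's x; the hidden bolt is drawn from 0.85 rad on and a hard stop follows at 1.15. Nothing springs back. Light bearing of key on lock is normal; over 35 N is forcing it.
- guard (a joint): How far the clear sliding guard over the rollers is open, in m: 0 shut, 0.13 at its end stops. It slides along lock_mouth's +y (away from the lock) with about 3 N of drag and stays where it is left. While the bolt is shot it gives only 1 or 2 mm.
- guard_handle (a point): Middle of the guard's handle, a round steel bar 12 mm dia., 110 mm long along x, with a post at each end, 35 mm above the guard's top and about 200 mm above the bench; it moves with the guard. Axes as lock_mouth's. With the guard shut it lies 147 mm along +y and 30 mm along +x from lock_mouth.
- shoe_last: Bystander: yellow plastic shoe last, 262 mm long, 88 wide, 102 tall, toe along x; origin under its middle.
- hammer: Bystander: hammer lying on the bench; origin under its middle.
- tape_roll: Bystander: roll of edge tape, 90 mm in diameter, 22 mm tall; origin under its centre.
- wax_tin: Bystander: round wax tin, 68 mm in diameter, 27 mm tall; origin under its centre.
- heel_block: Bystander: wooden heel, 66 x 62 x 45 mm; origin under its middle.
- cement_pot: Bystander: round tin pot of cement with its lid on, 80 mm in diameter, 75 mm tall; origin under its centre.
- pincers: Bystander: lasting pincers, 190 mm long, lying flat; origin under their middle.
Mind the look-alikes: they are no part of the job. Of the things shaped like the part that bears key_bow, the bare steel one is meant.

How it is judged:
On the way, in this order (a step that is already met when the one before it is completed fails the run):
1. the key is fully home in the guard lock (z of key_tip in the frame of lock_mouth below -0.0235 m and horizontal distance between key_tip and lock_mouth below 0.004 m), for 0.1 s.
2. the key, still home, has been turned clockwise to release the bolt (z of key_tip in the frame of lock_mouth below -0.0235 m and angle between the x axis of key_tip and the x axis of lock_mouth, either way round above 0.85 rad), for 0.1 s.
At the end, for the whole second after the job is handed in: The guard is open by more than 115 mm of its 130; the key is left at rest fully home in the guard lock (its tip more than 23.5 mm below the mouth and within 4 mm of the axis), turned more than 0.82 rad from the closed mark (all of step 1 and value of joint guard above 0.115 m and angle between the x axis of key_tip and the x axis of lock_mouth, either way round above 0.82 rad and linear speed of key below 0.02 m/s); the robot touches nothing.
It fails at once if the key is forced: it bears on the lock with more than 35 N (contact force between key and lock above 35 N).
It fails at once if a bystander is moved by more than 30 mm (distance of any of shoe_last, hammer, tape_roll, wax_tin, heel_block, cement_pot, pincers from where it was at the start of the episode above 0.03 m).
It also fails if it takes over 72 s, if anything falls off the work surface, if the arm or the gripper's body presses on something with over 40 N, if the wrist force passes 120 N, or if a joint passes its speed limit or range.

## Robot

A 6-joint arm with a two-finger parallel gripper is mounted at the origin on the work surface. World frame = base frame: x ahead of the robot, y to its left, z up, the work surface at z = 0. Lengths are in m, angles in rad, forces in N, time in s.
With the tool pointing down it reaches from about 0.35 to 0.975 m from the base axis. Payload 7.1 kg.
Tool frame: the origin (TCP) lies midway between the tips of the shut fingers; the grasp point (between the pads) lies 19 mm behind it; z points along the fingers, x is the direction in which the jaws open and shut, and the axes are right-handed (so a half turn about z gives the same grasp; the last joint's range is limited). The gripper opens to 88 mm and grips with 3 to 60 N. Pads are 20 mm wide; open, the fingers measure 115 mm over their backs; the gripper's body (75 mm by 178 mm) begins 61 mm behind the grasp point.
Start: joints at [-1.341, 0.423, 1.63, -0, 1.089, -0.019], TCP at [0.154, -0.606, 0.223] pointing down, gripper open.
Joint ranges: [-3, 3], [-0.9, 2.11], [0.09, 2.58], [-1.31, 4.45], [0.11, 2.69], [-2.54, 2.54]. Speed limits (rad/s): [2.39, 2.39, 3.01, 3.14, 3.14, 3.14].

## Interface

Orientations are given as a unit quaternion [w, x, y, z].
In Python, from station import move_pose, movel, movej, command_gripper, wait, inverse_kinematics, read_camera, camera_info, MotionError, job_done, get_time, get_joint_pos, get_qvel, get_effort, get_tcp_pos, get_ee_rot, get_ft_force, get_ft_torque, get_grip_width gives the robot as it stands. Calls block until the motion is done:
- move_pose(position, orientation): joint-space move of the TCP to a pose.
- movel(position, frame=None, v=0.15, until_force=None): straight line of the TCP; frame=None keeps the orientation; v is the mean speed in m/s. With until_force (N) it stops when the force on the tool has changed by that much, and returns True; else False.
- movej(angles): joint-space move.
- command_gripper(opening): opening from 0.0 (shut) to 1.0 (fully open); the grip force is fixed at half the most; returns when the fingers have stopped.
- wait(seconds).
- inverse_kinematics(position, orientation): joint angles nearest the present ones, or None.
- read_camera(name): name is "scene" or "side" or "wrist"; returns the picture (400x640x3 uint8, red, green, blue); there is no depth.
- camera_info(name): a dict with "intrinsics" (3x3 intrinsics, pixels), "T" (4x4, takes a point from camera to world coordinates); the wrist camera has in their place "tool_from_camera" (4x4, takes a point from camera to tool coordinates, whose origin is the TCP and whose axes are the tool frame's). Camera axes: x right, y up, looking along -z (the intrinsics and any distortion apply to the point x, -y, -z); pixel columns grow to the right and rows downward; lengths in m; the calibration is good to about 2 mm. The wrist camera is an equidistant fisheye: a pixel r from the principal point sees the ray r / f radians off the axis. A picture is of the moment at which its call begins: read the wrist's pose just before it. camera_info takes no time and is no camera call.
A pose or a line that the arm cannot do raises MotionError and nothing moves.
- job_done(): hands the job in, once; it reports no verdict.
Readings, each from a call of its own:
- get_time(): time.
- get_joint_pos(): joint angles.
- get_qvel(): joint speeds.
- get_effort(): joint torques, N m.
- get_tcp_pos(): TCP position.
- get_ee_rot(): TCP orientation.
- get_ft_force(): force on the tool from outside, world axes, zero at the start.
- get_ft_torque(): the same for the moment, N m.
- get_grip_width(): opening from 0.0 (shut) to 1.0 (fully open).
Only numpy, scipy, OpenCV 4.12 (cv2) and the standard library are available. Lean on these libraries where they do the work, as an engineer would, in place of code of your own. Each camera call takes 0.05 s, during which the arm holds its last target. There are 200 camera calls.

## Working session

There is one attempt and no reset: what is moved stays moved. The work goes in short steps, each a Python script; the robot and the scene stay as the last script left them, time stands still between calls to the robot, and variables do not carry over. Pictures are saved under pics/ and viewed, about 8 in all and at most 12, crops included, and the job is handed in when it is done.

```bash
mkdir -p pics; ls; cat > h.py <<'E'
import numpy as np, cv2
from station import *
from scipy.spatial.transform import Rotation as R
def rot(q): return R.from_quat([q[1],q[2],q[3],q[0]]).as_matrix()
def quat(M):
    q=R.from_matrix(M).as_quat(); return [q[3],q[0],q[1],q[2]]
def down(yaw):  # tool x at yaw in world, z down
    c,s=np.cos(yaw),np.sin(yaw); return quat(np.array([[c,s,0],[s,-c,0],[0,0,-1.]]))
def save(n,im): cv2.imwrite(f'pics/{n}.png',cv2.cvtColor(im,cv2.COLOR_RGB2BGR))
def ray(name,uv,T=None):
    """world origin, dir. for wrist pass T=world_from_tool"""
    i=camera_info(name);K=np.array(i['intrinsics'])
    x=(uv[0]-K[0,2])/K[0,0];y=(uv[1]-K[1,2])/K[1,1]
    if name=='wrist':
        r=np.hypot(x,y);s=np.sin(r)/r if r>1e-9 else 1
        d=np.array([x*s,-y*s,-np.cos(r)]);C=T@np.array(i['tool_from_camera'])
    else: d=np.array([x,-y,-1.]);C=np.array(i['T'])
    d=C[:3,:3]@d;return C[:3,3],d/np.linalg.norm(d)
def onz(name,uv,z,T=None):
    o,d=ray(name,uv,T);return o+d*(z-o[2])/d[2]
def tri(rs):
    A=0;b=0
    for o,d in rs:
        P=np.eye(3)-np.outer(d,d);A=A+P;b=b+P@o
    p=np.linalg.solve(A,b);return p,[np.linalg.norm((np.eye(3)-np.outer(d,d))@(p-o)) for o,d in rs]
def tool():
    T=np.eye(4);T[:3,:3]=rot(get_ee_rot());T[:3,3]=get_tcp_pos();return T
E
python3 - <<'E'
from h import *
for n in('scene','side','wrist'):
    i=camera_info(n);print(n,{k:np.round(v,3).tolist() if not isinstance(v,str) else v for k,v in i.items()})
a=read_camera('scene');b=read_camera('side');save('scene0',a);save('side0',b)
E
```

```text
pics
scene {'intrinsics': [[378.601, 0.0, 326.767], [0.0, 378.601, 203.366], [0.0, 0.0, 1.0]], 'T': [[0.533, -0.671, 0.515, 1.219], [0.846, 0.436, -0.308, -0.401], [-0.018, 0.6, 0.8, 1.237], [0.0, 0.0, 0.0, 1.0]]}
side {'intrinsics': [[366.203, 0.0, 314.009], [0.0, 366.203, 200.165], [0.0, 0.0, 1.0]], 'T': [[0.957, 0.153, -0.247, 0.21], [-0.291, 0.514, -0.807, -0.932], [0.003, 0.844, 0.536, 0.777], [0.0, 0.0, 0.0, 1.0]]}
wrist {'intrinsics': [[309.707, 0.0, 313.163], [0.0, 309.707, 204.267], [0.0, 0.0, 1.0]], 'tool_from_camera': [[1.0, -0.0, -0.001, -0.0], [-0.001, -0.964, -0.266, -0.073], [-0.001, 0.266, -0.964, -0.162], [0.0, 0.0, 0.0, 1.0]]}
```

View pics/scene0.png

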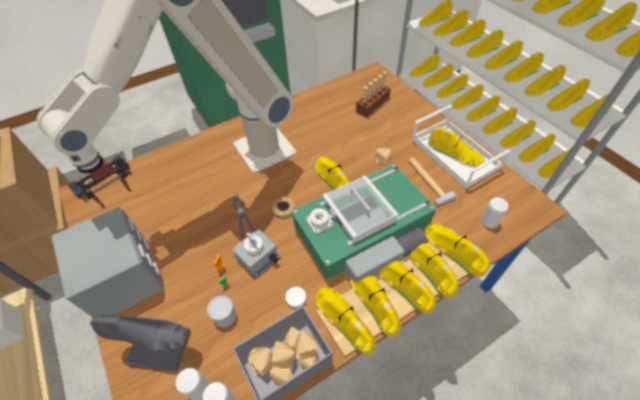

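View pics/side0.png

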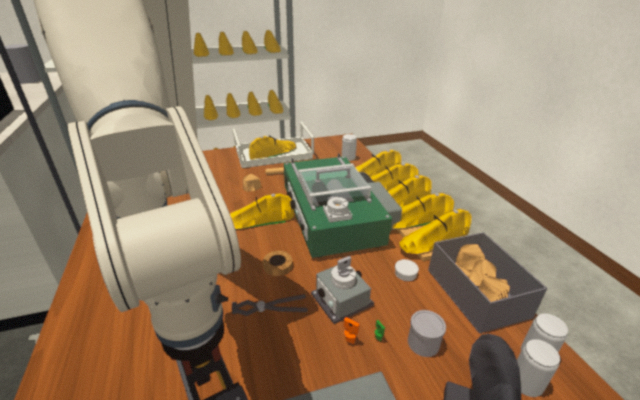

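The scene view shows the isolator at (256,252) with a steel key in its entry around (253,241). The lock turret is at (320,218), the guard handle bar is near (385,205), and the pincers are at (240,215). In the side view the isolator is at (342,290), the key at (344,265), and the lock at (338,207).
Things that could be taken for the key: the bare steel key in the isolator (scene 253,241), an orange one (218,264) and a green one (224,283). I choose the steel one.

```bash
python3 - <<'E'
from h import *
k,e=tri([ray('scene',(253,240)),ray('side',(344,264))]);print('key',k,e)
l,e=tri([ray('scene',(319,214)),ray('side',(338,204))]);print('lock',l,e)
print(onz('scene',(319,214),.165),onz('side',(338,204),.165))
a=cv2.imread('pics/scene0.png');b=cv2.imread('pics/side0.png')
c=np.hstack([cv2.resize(a[170:290,190:350],(400,300),interpolation=cv2.INTER_CUBIC),cv2.resize(b[180:330,270:470],(400,300),interpolation=cv2.INTER_CUBIC)])
# go above between
m=np.array([k[0],k[1]])
for yaw in (0,np.pi/2,-np.pi/2,np.pi):
    q=inverse_kinematics([k[0],k[1],.33],down(yaw));print(yaw,q)
cv2.imwrite('pics/crop0.png',c)
E
```

```text
key [ 0.49648107 -0.2685657   0.12236383] [np.float64(0.0011333378917996854), np.float64(0.0011333378917997678)]
lock [ 0.55681606 -0.03900114  0.16093359] [np.float64(0.005764970139316747), np.float64(0.0057649701393167364)]
[ 0.55409753 -0.03577619  0.165     ] [ 0.55594461 -0.0529778   0.165     ]
0 [-5.16943019e-01  2.25866229e-01  1.65453015e+00 -4.44089210e-16
  1.26119628e+00 -5.16943019e-01]
1.5707963267948966 [-5.16943019e-01  2.25866229e-01  1.65453015e+00 -4.44089210e-16
  1.26119628e+00 -2.08773935e+00]
-1.5707963267948966 [-5.16943019e-01  2.25866229e-01  1.65453015e+00 -4.44089210e-16
  1.26119628e+00  1.05385331e+00]
3.141592653589793 None
```

View pics/crop0.png

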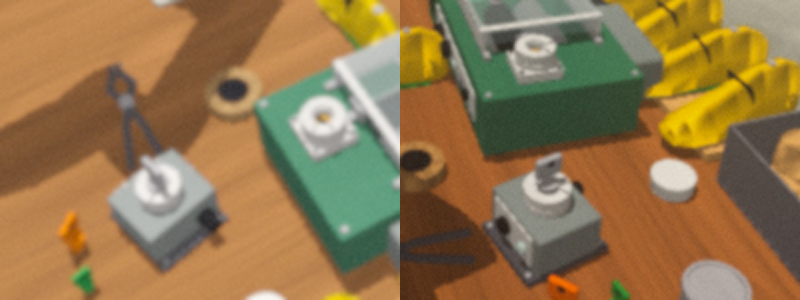

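```bash
cat > look.py <<'E'
from h import *
import pickle
P={'kA':[.47,-.27,.30],'kB':[.53,-.25,.30],'lA':[.53,-.04,.34],'lB':[.60,.0,.34]}
D={}
for n,p in P.items():
    if n=='kA': move_pose(p,down(0))
    else: movel(p,v=.2)
    wait(.2)
    D[n]=(tool(),read_camera('wrist'))
    print(n,get_time())
pickle.dump(D,open('D.pkl','wb'))
m=np.vstack([np.hstack([D['kA'][1],D['kB'][1]]),np.hstack([D['lA'][1],D['lB'][1]])])
save('w1',cv2.resize(m,(800,500),interpolation=cv2.INTER_AREA))
E
python3 look.py
```

```text
kA 2.0583
kB 2.775
lA 4.2417
lB 5.0417
```

View pics/w1.png

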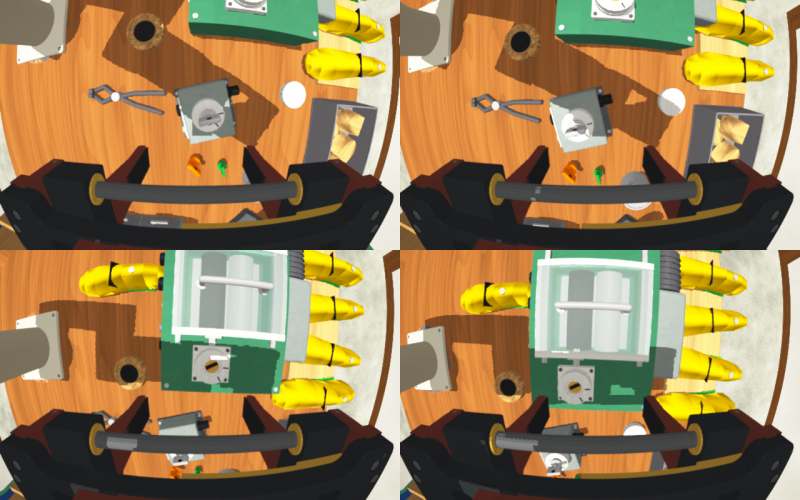

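Wrist pictures: the key in the isolator is at about (331,189) in kA and (285,200) in kB, in full-resolution pixels. The lock, with its slot visible, is at (339,184) in lA and (278,218) in lB. Now I'll zoom in on each.

```bash
python3 - <<'E'
import pickle,cv2,numpy as np
from h import save
D=pickle.load(open('D.pkl','rb'))
C={'kA':(331,185),'kB':(285,198),'lA':(339,184),'lB':(278,218)}
t=[]
for n,(u,v) in C.items():
    t.append(cv2.resize(D[n][1][v-37:v+38,u-50:u+50],(400,300),interpolation=cv2.INTER_NEAREST))
save('w2',np.vstack([np.hstack(t[:2]),np.hstack(t[2:])]))
E
```

```text
(no output)
```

View pics/w2.png

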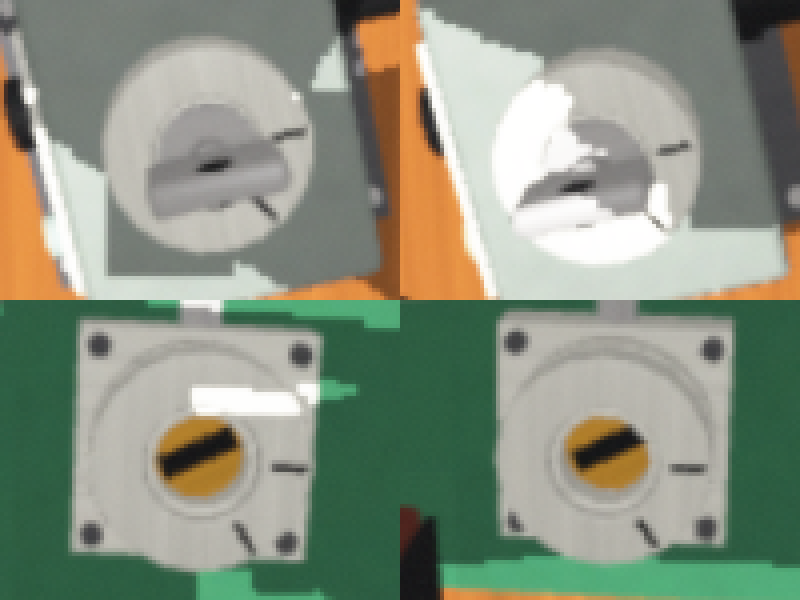

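```bash
cat > est.py <<'E'
from h import *
import pickle
D=pickle.load(open('D.pkl','rb'))
def f(n,c,p): return (c[0]-50+(p[0]%400)/4, c[1]-37+(p[1]%300)/4)
C={'kA':(331,185),'kB':(285,198),'lA':(339,184),'lB':(278,218)}
def T2(a,pa,b,pb): return tri([ray('wrist',f(a,C[a],pa),D[a][0]),ray('wrist',f(b,C[b],pb),D[b][0])])
print('bowtop',T2('kA',(220,193),'kB',(582,214)))
print('entry',T2('kA',(208,147),'kB',(596,162)))
print('mouth',T2('lA',(201.5,461),'lB',(603,460)))
print('mark',T2('lA',(290,467),'lB',(688,468)))
for n,h in(('lA',(232,281)),('lB',(200,310-0))): pass
E
python3 est.py
python3 - <<'E'
from h import *
import pickle
D={}
for n,p in {'l':[.555,-.045-.073,.28],'k':[.495,-.268-.073,.25]}.items():
    movel(p,v=.2);wait(.2);D[n]=(tool(),read_camera('wrist'))
pickle.dump(D,open('D2.pkl','wb'));print(get_time())
t=[]
for n in D:
    T,im=D[n]
    # pixel straight below camera
    i=camera_info('wrist');K=np.array(i['intrinsics']);Cm=T@np.array(i['tool_from_camera'])
    d=Cm[:3,:3].T@np.array([0,0,-1.]);th=np.arccos(-d[2]);r=np.hypot(d[0],d[1])
    u=K[0,2]+K[0,0]*th*d[0]/r;v=K[1,2]-K[0,0]*th*d[1]/r;u,v=int(u),int(v);print(n,u,v)
    t.append(cv2.resize(im[v-60:v+60,u-50:u+50],(400,480),interpolation=cv2.INTER_NEAREST))
save('w3',np.hstack(t))
E
```

```text
bowtop (array([ 0.49381704, -0.27667034,  0.14441391]), [np.float64(3.853630771462065e-05), np.float64(3.8536307714561275e-05)])
entry (array([ 0.49348221, -0.27397185,  0.09925376]), [np.float64(0.00021989987244114487), np.float64(0.00021989987244118732)])
mouth (array([ 0.5593472 , -0.0416909 ,  0.16289746]), [np.float64(5.985248870277976e-05), np.float64(5.985248870281216e-05)])
mark (array([ 0.58408297, -0.04273032,  0.16630746]), [np.float64(0.00012265110959435463), np.float64(0.00012265110959429554)])
7.7083
l 312 120
k 313 120
```

View pics/w3.png

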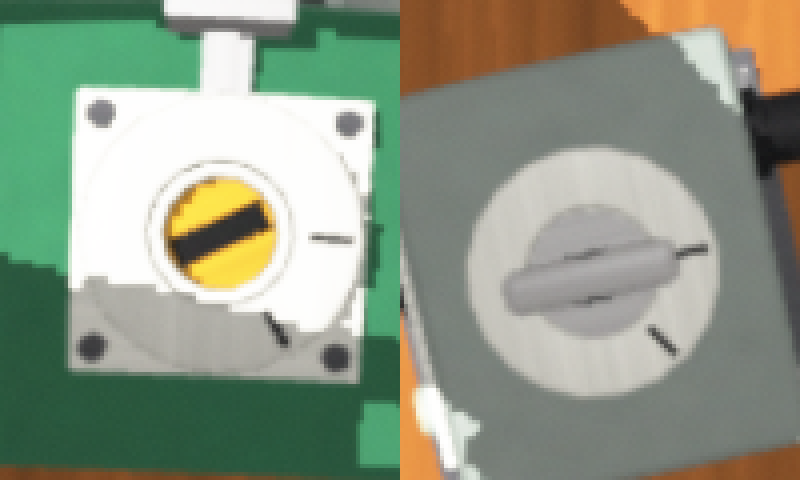

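The view straight down shows the lock mouth centre at crop (220,231), with the slot tilted counter-clockwise. The bow's top is centred at (593,277) and concentric with the entry at (594,272). Heights agree with the text: mouth 0.163, entry 0.099 and bow top 0.144. Next I'll compute the angles.

```bash
cat > est2.py <<'E'
from h import *
import pickle
D=pickle.load(open('D2.pkl','rb'))
def W(n,p,z):
    return onz('wrist',(({'l':312,'k':313}[n])-50+(p[0]%400)/4-.375,60+p[1]/4-.375),z,D[n][0])
def ang(a,b): return np.arctan2(b[1]-a[1],b[0]-a[0])
m=W('l',(220,231),.165);print('mouth',m,'x mark',ang(m,W('l',(331,239),.165)),'open mark',ang(m,W('l',(277,331),.165)))
sq=[W('l',p,.137) for p in((101,113),(349,125),(335,357),(91,348))]
print('base',ang(sq[0],sq[1]),ang(sq[3],sq[2]),ang(sq[3],sq[0])-np.pi/2,ang(sq[2],sq[1])-np.pi/2,np.mean(sq,0))
im=D['l'][1];c=im[60:180,262:362].astype(int)
yy,xx=np.mgrid[:120,:100]
dark=(c.max(2)<90)&(np.hypot(xx-55,yy-57.5)<15)
y,x=np.nonzero(dark);P=np.array([onz('wrist',(262+a,60+b),.149,D['l'][0])[:2] for a,b in zip(x,y)])
r=cv2.minAreaRect((P*1e4).astype(np.float32));w,v=np.linalg.eigh(np.cov(P.T));print('slot',len(P),P.mean(0),r,np.arctan(v[1,1]/v[0,1]))
b=[W('k',p,.145) for p in((505,291),(679,262),(593,277))];print('bow',b[2],np.linalg.norm(b[1]-b[0]),ang(b[0],b[1]))
e=W('k',(594,272),.101);print('entry',e,ang(e,W('k',(692,252),.101)))
E
python3 est2.py
```

```text
mouth [ 0.55873816 -0.04131831  0.165     ] x mark -0.06068984183000996 open mark -1.0508368331428926
base -0.044105979464171025 -0.03490874870702738 -0.047774821250957 -0.04861386068422813 [ 0.55887876 -0.04189759  0.137     ]
slot 142 [ 0.55853817 -0.04190409] ((5586.2509765625, -418.61444091796875), (222.82272338867188, 56.757625579833984), 24.451650619506836) 0.4261507566158055
bow [ 0.49343837 -0.27441125  0.145     ] 0.037746907295077015 0.16717514912022746
entry [ 0.49338167 -0.27432463  0.101     ] 0.21054090461353744
```

```bash
python3 - <<'E'
from h import *
q=down(.185+np.pi/2)
move_pose([.4934,-.2743,.22],q)
print(get_joint_pos(), movel([.4934,-.2743,.116],v=.08,until_force=8),get_tcp_pos())
f0=np.array(get_ft_force())
command_gripper(0.0);wait(.2)
print('w',get_grip_width()*88,'df',np.array(get_ft_force())-f0,get_ft_torque())
p=get_tcp_pos();
print(movel([p[0],p[1],p[2]+.012],v=.03),np.array(get_ft_force())-f0,get_ft_torque())
movel([p[0],p[1],p[2]+.12],v=.12);wait(.2)
print('w',get_grip_width()*88,np.array(get_ft_force())-f0,get_tcp_pos(),get_time())
save('w4',read_camera('wrist')[100:400])
E
```

```text
[-5.28561589e-01  3.38108498e-01  1.76755939e+00 -4.79500096e-05
  1.03562121e+00 -2.28336337e+00] False [ 0.49374449 -0.27450856  0.11654155]
w 10.121302268333487 df [-0.1672634  -1.08598716 -0.8352098 ] [ 0.0311446  -0.21700872  0.00939971]
False [ 0.43958086 -0.61735221 -1.95247332] [-0.02082268 -0.11935285 -0.0078879 ]
w 9.617428305843767 [ 0.15656592 -0.34940532 -2.33535904] [ 0.49306041 -0.27410018  0.23518816] 13.825
```

View pics/w4.png

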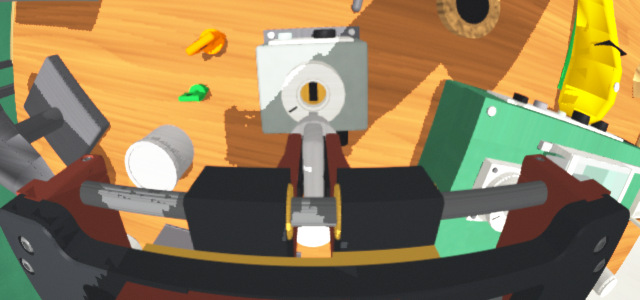

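The key is held and drawn clear: width is about 10 mm and the wrist carries about 1.2 N of extra weight. Next I take it to the lock at the slot's measured angle.

```bash
python3 - <<'E'
from h import *
x,y=.5588,-.0416
a=.426
move_pose([x,y,.25],down(a+np.pi/2));wait(.2)
f0=np.array(get_ft_force())
movel([x,y,.220],v=.08);
for z,v in((.203,.03),(.186,.015)):
    s=movel([x,y,z],v=v,until_force=5);wait(.1)
    print(s,get_tcp_pos(),np.array(get_ft_force())-f0,get_ft_torque(),get_time())
    if s: break
E
```

```text
False [ 0.55895415 -0.04161453  0.20319436] [ 0.3637194  -0.85738318  0.159074  ] [ 0.0981547  -0.12717355 -0.0254453 ] 16.375
False [ 0.55887818 -0.04160224  0.18612859] [-0.06595878 -0.59896491  0.03464885] [ 0.06794454 -0.13292662  0.01527899] 17.7583
```

It slipped into the slot with almost no force. Now I seat it gently and turn it.

```bash
python3 - <<'E'
from h import *
x,y=.5588,-.0416
f0=np.array(get_ft_force())
s=movel([x,y,.179],v=.01,until_force=6);wait(.2)
p=get_tcp_pos();print(s,p,np.array(get_ft_force())-f0,get_time())
z=p[2]
yaws=np.linspace(.426,-.045-1.03,13)[1:]
for yw in yaws:
    movel([x,y,z],frame=down(yw+np.pi/2),v=.05)
    f=np.array(get_ft_force())-f0;t=get_ft_torque()
    print(round(yw,2),np.round(f,1),np.round(t,2),round(get_time(),2))
    if np.linalg.norm(f)>18: print('STOP');break
wait(.3);print(get_tcp_pos(),get_grip_width()*88,rot(get_ee_rot())[:2,0])
E
```

```text
True [ 0.55878159 -0.04159753  0.17990092] [ 0.54191712 -0.56664863  7.52404607] 18.5667
0.3 [ 1.2 -1.   2.5] [-0.11 -0.13  0.02] 18.84
0.18 [ 1.7 -0.8  2.1] [-0.15 -0.21  0.02] 19.12
0.05 [ 2.1 -1.4  2.4] [-0.18 -0.24 -0.02] 19.39
-0.07 [ 1.2 -2.5  2.4] [-0.33 -0.33 -0.02] 19.67
-0.2 [ 1.4 -2.1  2. ] [-0.38 -0.27  0.02] 19.94
-0.32 [ 1.1 -2.   2.7] [-0.46 -0.34 -0.03] 20.22
-0.45 [ 1.3 -3.6  3.5] [-0.49 -0.23  0.03] 20.49
-0.57 [ 0.9 -2.4  2.9] [-0.51 -0.25  0.  ] 20.77
-0.7 [ 0.8 -2.9  3. ] [-0.56 -0.3   0.01] 21.04
-0.82 [ 0.7 -2.3  3.8] [-0.58 -0.21 -0.03] 21.32
-0.95 [ 1.6 -1.9  2.9] [-0.51 -0.17  0.05] 21.59
-1.08 [ 1.  -1.2  3.6] [-0.51 -0.17  0.01] 21.87
[ 0.55877302 -0.04159496  0.1799204 ] 10.052458866762056 [0.87882756 0.47713951]
```

```bash
python3 - <<'E'
from h import *
import pickle
x,y=.5588,-.0416
command_gripper(.6)
movel([x,y,.26],v=.12)
move_pose([x,y-.073,.27],down(0));wait(.2)
A=(tool(),read_camera('wrist'));movel([x+.05,y-.05,.27],v=.15);wait(.2);B=(tool(),read_camera('wrist'))
pickle.dump((A,B),open('D3.pkl','wb'));print(get_time())
t=[]
for T,im in(A,B):
    p=np.linalg.inv(T@np.array(camera_info('wrist')['tool_from_camera']))@np.array([x,y,.2,1])
    d=p[:3]/np.linalg.norm(p[:3]);th=np.arccos(-d[2]);r=np.hypot(d[0],d[1]);u=int(313.2+309.7*th*d[0]/r);v=int(204.3-309.7*th*d[1]/r);print(u,v)
    t.append(cv2.resize(im[max(v-60,0):max(v-60,0)+120,u-50:u+50],(400,480),interpolation=cv2.INTER_NEAREST))
save('w5',np.hstack(t))
E
```

```text
25.25
313 122
248 151
```

View pics/w5.png

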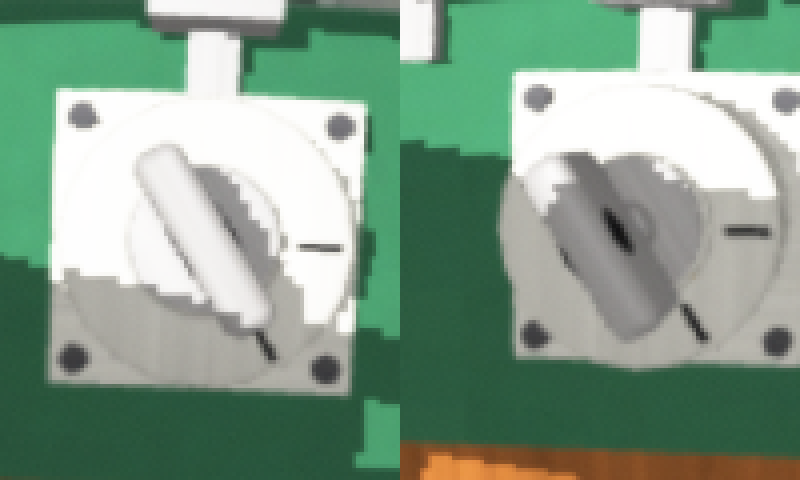

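The key is home and turned: its bow lies over the open mark (crop 203,236), and the seated TCP height of 0.180 matches a flange standing 4 mm above the mouth. Next I measure the handle by triangulation and slide the guard.

```bash
python3 - <<'E'
from h import *
import pickle
D=pickle.load(open('D.pkl','rb'));A,B=pickle.load(open('D3.pkl','rb'))
print('bowtop',tri([ray('wrist',(313-50+203/4,62+236/4),A[0]),ray('wrist',(309,91-0),D['lB'][0])])[1] and '')
print('handle',tri([ray('wrist',(378,53),D['lA'][0]),ray('wrist',(309,91),D['lB'][0])]))
L=np.array([.5588,-.0416]);a=-.045;print('pred',L+np.array([[np.cos(a),-np.sin(a)],[np.sin(a),np.cos(a)]])@[.03,.147])
b=onz('wrist',(263+153/4,62+155/4),.213,A[0]);c=onz('wrist',(263+256/4,62+320/4),.213,A[0]);print('bow ang rel',np.arctan2(*(c-b)[[1,0]])-a,(b+c)/2)
move_pose([.5954,.1038-.073,.30],down(0));wait(.2);print('T',tool()[:3,3]);im=read_camera('wrist');pickle.dump((tool(),im),open('D4.pkl','wb'));save('w6',im[0:300])
E
```

```text
bowtop 
handle (array([0.59491053, 0.10253943, 0.19275061]), [np.float64(0.0005162859617398932), np.float64(0.0005162859617398881)])
pred [0.5953824  0.10390164]
bow ang rel -0.9697504739967392 [ 0.55905534 -0.04107285  0.213     ]
T [0.59533153 0.02956227 0.29953526]
```

View pics/w6.png

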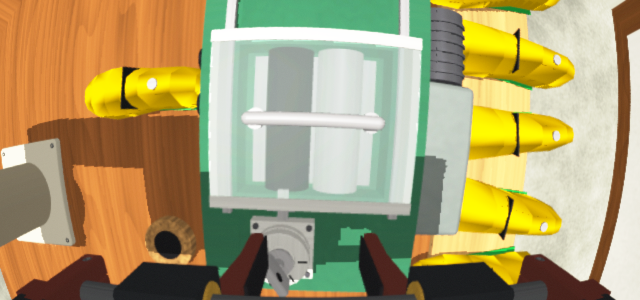

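The handle bar is centred at (313,121), directly below the camera, which agrees with the prediction of (0.595, 0.103). Next I grip it and slide.

```bash
python3 - <<'E'
from h import *
a=-.045;q=down(a+np.pi/2);h=np.array([.595,.1035]);u=np.array([-np.sin(a),np.cos(a)])
command_gripper(1.0)
move_pose([*h,.26],q)
f0=np.array(get_ft_force())
print(movel([*h,.184],v=.08,until_force=8),get_tcp_pos())
command_gripper(0.);wait(.2);print('w',get_grip_width()*88,np.array(get_ft_force())-f0)
p0=np.array(get_tcp_pos());t=[*(p0[:2]+.127*u),p0[2]]
print(movel(t,v=.08,until_force=15),(np.array(get_tcp_pos())-p0)[:2]@u,np.array(get_ft_force())-f0,get_time())
E
```

```text
False [0.59544841 0.10359123 0.18456066]
w 11.151230608705623 [ 1.04321753  2.38866368 -0.97595881]
False 0.1272254845439986 [-4.67267126  1.53046241  0.5790075 ] 32.2667
```

```bash
python3 - <<'E'
from h import *
command_gripper(.8);p=get_tcp_pos();movel([p[0],p[1],.30],v=.1)
move_pose([.58,.03,.36],down(0));wait(.3)
im=read_camera('wrist');print(get_time(),get_ft_force());T=tool()
save('w7',im[:300])
E
```

```text
36.05 [-0.09470395  0.76210138 -0.52401878]
```

View pics/w7.png

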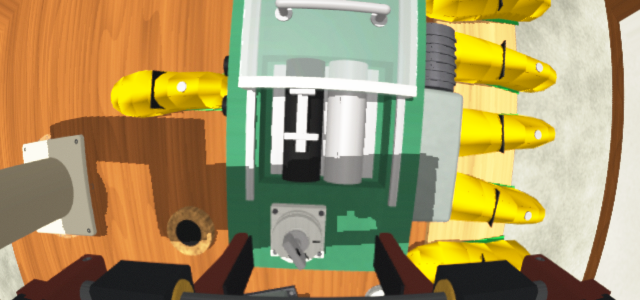

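The guard is open, with its handle at about (333,14) and its front edge at v≈85. The key is still turned in the lock at (297,245). I'll check the handle position, then hand in.

```bash
python3 - <<'E'
from h import *
h=onz('wrist',(333,14),.195,tool());print('handle',h,'open',(h[:2]-[.595,.1035])@[.045,.999],get_tcp_pos())
if (h[1]-.1035)>.115: job_done();print('done',get_time())
E
```

```text
handle [0.60066339 0.22095778 0.195     ] open 0.11759517407321624 [0.58001158 0.0304589  0.35980071]
the job is handed in; nothing more can be done
the job is handed in; nothing more can be done
```

I handed the job in with the key home and turned in the guard lock, and the guard slid open. The station gives no verdict, so what follows rests on my own checks.

- **Key draw:** I gripped the bare steel key, not the orange or green look-alikes, and drew it from the isolator.
- **Insertion:** I set the key to the slot angle seen by the wrist camera, about 0.47 rad counter-clockwise of the closed mark. It slid in at the first try; the highest reading on the wrist was about 7.5 N, when it seated.
- **Key home:** The gripper seated at a height of 0.180 m. I expected 0.184 m, assuming the flange sits flush on the entry. The given sizes put it 4 mm above, which makes the home height 0.1805 m, so I took the key as home.
- **Turn:** After release, the camera put the key 0.97 rad clockwise of the closed mark; 0.82 is needed.
- **Guard:** I moved the gripped handle 127 mm along the slide. A later camera check gave only about 118 mm, just above the 115 mm needed. That reading was at the fisheye image's edge, so I trust the 127 mm more.
- **Bystanders:** I saw none disturbed in the pictures, but I did not measure their positions.
- **At hand-in:** The arm stood clear, with the gripper at 0.36 m. The last clock reading, just before hand-in, was about 36 s of the 72 s allowed.

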